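Ratchet the sharpening stone tight in its holder

ROBOT

A 6-joint arm with a two-finger parallel gripper is mounted at the origin on a cart in front of the work surface, level with it; the furniture and walls round the work are solid. World frame = base frame: x ahead of the robot, y to its left, z up, the work surface at z = 0. Lengths are in mm, angles in rad, forces in N, time in s.
With the tool pointing down it reaches from about 325 to 900 mm from the base axis. Payload 6.1 kg.
Tool frame: the origin (TCP) lies midway between the tips of the shut fingers; the grasp point (between the pads) lies 19 mm behind it; z points along the fingers, y is the direction in which the jaws open and shut (so a half turn about z gives the same grasp; the last joint's range is limited). The gripper opens to 85 mm and grips with 20 to 120 N. Pads are 22 mm wide; open, the fingers measure 114 mm over their backs; the gripper's body (76 mm by 85 mm) begins 54 mm behind the grasp point. The pads swing forward as they close: fully open they stand 13 mm farther back than shut.
Start: joints at [-1.353, 0.22, 1.526, -0, 1.395, -0.126], TCP at [210.66, -588.42, 231.3] pointing down, gripper open.
Joint ranges: [-2.98, 2.98], [-0.91, 2.08], [0.09, 2.57], [-1.24, 4.39], [0.2, 2.65], [-2.68, 2.68]. Speed limits (rad/s): [2.57, 2.57, 3.01, 3.14, 3.14, 3.14].

INTERFACE

Orientations are given as a unit quaternion [w, x, y, z].
In Python, from bench import readout, vision, order gives the robot as it stands.
- The arm moves only by the shell command python3 -m inch 'ROWS' [FORCE]. ROWS is JSON, a list of rows, each an object of numbers: "x", "y", "z": the shift along the tool's x, y, z in mm; "roll": the turn about the tool's z in rad; "gripper": the finger opening in mm, from 0 to 85.4. A call has 1 to 12 rows; each row shifts and turns the commanded pose from where the row before left it, along the tool's axes as they then stand; what a row does not reach is not made up. A row lasts 1/12 s, in which the tool goes at most 41.7 mm and 7.16 degrees, less where a joint would pass 70% of its speed; a pose out of reach is approached as far as the arm can. A call is refused whole if a number of a shift passes 41.7 or a number of a turn 0.125, either way. A call with a gripper value outside its range is refused whole. The fingers move at their own pace and stop on an object; FORCE is the grip in N (left out, the last holds). Time passes only in rows, so rows that do not move let the fingers close. It gives the time, the measured TCP pose, the force and the opening at its end, in the units of the state.
- readout.get_state(): the state, without advancing time (a new reading comes with each control period).
- vision.snapshot(name): name is "side" or "top" or "wrist"; returns a dict with "img" (384x512x3 uint8, red, green, blue), "depth" (384x512 float32, mm along the optical axis (not along the pixel's ray), 0 where there is no reading), "vertical_fov" (degrees; the focal length in pixels is half the picture's height over the tangent of half this angle, whatever the lens; pixels are square), "cx", "cy" (the principal point, pixels), "eye" and "rotation" of the camera in the world. Camera axes: x right, y up, looking along -z (the intrinsics and any distortion apply to the point x, -y, -z); pixel columns grow to the right and rows downward; lengths in mm; the calibration is good to about 2 mm. The wrist camera is an equidistant fisheye: a pixel r from the principal point sees the ray r / f radians off the axis. A picture is of the moment at which its call begins.
- order.sign_off(): hands the job in, once; it reports no verdict.
The state is a dict: "clock": time; "joint_positions": joint angles; "qvel": joint speeds; "tau": joint torques, N m; "position": TCP position; "tool_rot": TCP orientation; "ft_force": force on the tool from outside, world axes, zero at the start; "ft_torque": the same for the moment, N m; "grip_width": finger opening in mm.
Only numpy, scipy, OpenCV 4.12 (cv2) and the standard library are available. Lean on these libraries where they do the work, as an engineer would, in place of code of your own. Each camera call takes 0.05 s, during which the arm holds its last target.

TASK

The chisels need sharpening: lay the whetstone flat on the bed of the ratchet stone holder, lengthwise and centred between the fixed stop and the jaw. Then pump the holder's lever, full strokes down and back up, until the jaw has pushed the stone against the stop and its sprung pad is pressed clearly in; stop there, before the pad is squeezed to its end. Move the jaw by the lever only, and leave the lever up.

Things in the scene. Friction and masses are not known exactly. Their poses are not given: they have to be found in the camera images.
- whetstone: Loose grey sharpening stone, a plain flat block 50 x 150 x 24 mm, about 0.4 kg. Origin at the centre of its underside; own x along the 50 mm width, own y along the 150 mm length, z up. (A wooden block of 60 x 120 x 43 mm also on the bench is not wanted.)
- holder: Ratchet stone holder bolted to the bench: dark steel bed plate 320 x 72 x 10 mm. Origin at bench height under the middle of the tightly held stone; own x along the holder towards the fixed stop, -x towards jaw and lever, z up. Bed x -225 to +95 mm; stop block x 75 to 93 mm, 60 mm wide, top 32 mm above bench; two grey cheeks, 71 mm high, carry the lever at x -178 mm. Nothing stands beside the stone.
- holder_seat (a point): Point on top of the bed (10 mm above the bench) where the centre of the underside of the tightly held stone lies. Axes as the holder.
- jaw: The moving jaw: a dark steel block 16 x 56 x 23 mm with the toothed rack (12 teeth, 8 mm apart) behind it and the sprung pad in front of it. Its origin lies at bench height under the pad's face when the pad is not pressed; axes as the holder. Do not push it by hand.
- pad_face (a point): Centre of the face of the sprung pad (a steel plate 46 mm wide, from 11 to 32 mm above the bench) that presses on the stone's end, 22 mm above the bench. At the start it stands 14 to 36 mm short of the end of a stone that touches the stop. Axes as the holder.
- rack (a joint): Travel of jaw and rack towards the stop, m (0 = fully back). With a stone against the stop the pad touches it at 0.036. Each full lever stroke advances it one tooth, 8 mm (the first may move it 2 to 9 mm); it may slip back 2 mm as the lever rises, then a pawl holds it. A stroke not fully down does not catch. It moves forward only; there is no release.
- pad (a joint): How far the pad is pressed into the jaw, m: 0 = out and free, 0.013 = squeezed to its end. Its spring (5 N at 0, 15 N at the end) slides the stone along the bed to the stop. After the last needed stroke it reads about 0.004 to 0.007; one more stroke would squeeze it to its end.
- lever (a joint): Angle of the pump lever, rad: 0 = up at rest, grows as it is pressed down, 0.36 = fully down at its stop. A spring brings it back up when it is let go. Pressing needs about 3 to 10 N at the knob.
- lever_knob (a point): Centre of the top of the black knob (disc 28 mm across, 12 mm thick) at the lever's free end, 82 mm from the hinge, over the holder's centre line; press it down from above with closed fingertips. About 94 mm above the bench with the lever up, about 66 mm fully down, moving 7 mm towards holder -x on the way.
- lever_hinge (a point): The lever's hinge, 62 mm above the bench; its line runs along holder y. The lever reaches from it towards holder -x.

How it is judged:
By the outcome, as a careful person would: the job done as asked, in the order asked, and still so for the second after the job is handed in, with the robot touching nothing.
It also fails if it takes over 51 s, if anything falls off the work surface, if the arm or the gripper's body presses on something with over 40 N, if the wrist force passes 120 N, or if a joint passes its speed limit or range.

## Working session

There is one attempt and no reset: what is moved stays moved. The work goes in short steps, Python scripts to look and compute and a shell command to move; the robot and the scene stay as the last step left them, time stands still between calls to the robot, and variables do not carry over. Pictures are saved under pics/ and viewed, and the job is handed in when it is done.

```bash
ls; mkdir -p pics; python3 - <<'E'
from bench import readout, vision
import cv2,pickle
s=readout.get_state();print({k:s[k] for k in('clock','position','tool_rot','ft_force','grip_width')})
for n in('top','side'):
    d=vision.snapshot(n);pickle.dump(d,open(f'{n}0.pkl','wb'));cv2.imwrite(f'pics/{n}0.png',d['img'][...,::-1]);print(n,d['vertical_fov'],d['cx'],d['cy'],d['eye'],d['rotation'])
E
```

```text
pics
{'clock': 0.0, 'position': array([ 210.51654568, -587.82411428,  230.20826054]), 'tool_rot': array([-9.75126529e-04,  9.85263485e-01,  1.71040673e-01, -4.44476103e-05]), 'ft_force': array([-0.28286379,  0.58493551,  0.45861104]), 'grip_width': 85.17797871362754}
top 44.48657919622952 252.03148005747957 192.75919367468424 [ 470.35183766  -28.73295424 1036.82581918] [ 0.71677063  0.03042538 -0.02932886 -0.69602729]
side 56.31048622712346 250.50536571342383 183.1593128674058 [ 569.37770217 -791.89708826  423.70923653] [8.36954629e-01 5.46725049e-01 1.44689645e-04 2.44672808e-02]
```

View pics/top0.png

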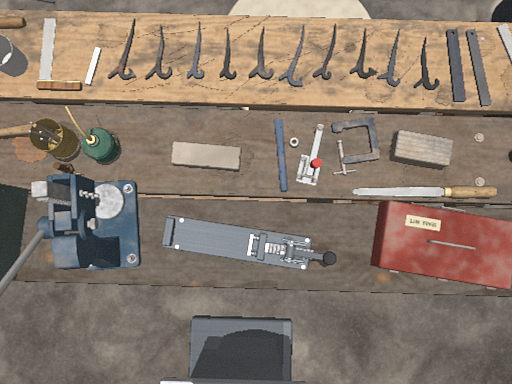

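View pics/side0.png

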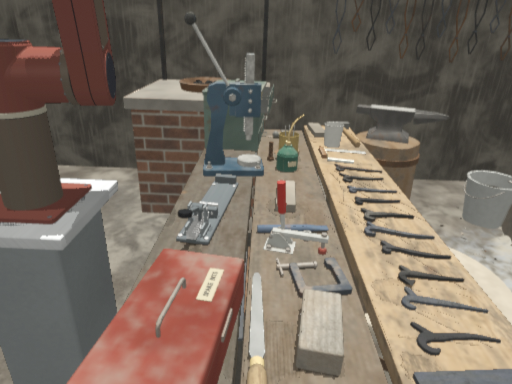

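The top view shows the whetstone at about (206,155), 68x24 px, the wooden block at (421,148), the holder's stop at (169,232) and the lever knob at (329,258). The side view shows a red upright thing near the stone at (281,196).

```bash
cat > h.py <<'E'
import numpy as np,cv2,pickle
from scipy.spatial.transform import Rotation as R
def Rq(q): return R.from_quat([q[1],q[2],q[3],q[0]]).as_matrix()
def f(d): return d['img'].shape[0]/2/np.tan(np.radians(d['vertical_fov'])/2)
def ray(d,u,v): return Rq(d['rotation'])@np.array([(u-d['cx'])/f(d),-(v-d['cy'])/f(d),-1.])
def onz(d,u,v,z):
    r=ray(d,u,v);e=np.array(d['eye']);return e+r*(z-e[2])/r[2]
def world(d):
    v,u=np.mgrid[0:d['img'].shape[0],0:d['img'].shape[1]]
    z=d['depth'];c=np.stack([(u-d['cx'])/f(d)*z,-(v-d['cy'])/f(d)*z,-z],-1)
    w=c@Rq(d['rotation']).T+np.array(d['eye']);w[z==0]=np.nan;return w
def proj(d,p):
    c=Rq(d['rotation']).T@(np.array(p)-d['eye']);return d['cx']+f(d)*c[0]/-c[2],d['cy']-f(d)*c[1]/-c[2]
E
python3 - <<'E'
from h import *
t=pickle.load(open('top0.pkl','rb'));s=pickle.load(open('side0.pkl','rb'))
W=world(t)
for n,(u,v) in dict(bench=(260,150),bench2=(150,215),stone=(206,155),stop=(168,232),bed=(210,240),knob=(329,258),red=(316,162),wood=(421,148),file=(281,155),press=(110,200),box=(440,240),plank2=(260,105),upperbench=(260,90),oil=(100,145),redL=(380,235),toggle=(308,175)).items(): print(n,W[v,u].round(1))
print('side red',[world(s)[v,281].round(0) for v in (180,185,195,205,212)])
c=t['img'][110:290,130:360];cv2.imwrite('pics/topz.png',cv2.resize(c,None,fx=3.4,fy=3.3,interpolation=cv2.INTER_CUBIC)[...,::-1])
E
```

```text
bench [654.2 -40.8   1.7]
bench2 [5.023e+02 1.978e+02 3.000e-01]
stone [636.2  77.1  21.6]
stop [466.2 151.3  29.1]
bed [451.5  62.6   9.1]
knob [ 424.5 -182.8   96.4]
red [ 608.3 -146.8  147.3]
wood [ 661.2 -384.6   43.7]
file [641.7 -87.   17.1]
press [530.3 274.8  43. ]
box [ 466.5 -411.1   76.9]
plank2 [755.4 -37.9   5.6]
upperbench [nan nan nan]
oil [642.5 293.1  72.1]
redL [ 473.1 -295.6   52.8]
toggle [ 597.4 -145.4   31.7]
side red [array([ 610., -142.,  148.]), array([ 610., -158.,  144.]), array([ 611., -159.,  123.]), array([ 612., -157.,  100.]), array([ 613., -157.,   84.])]
```

View pics/topz.png

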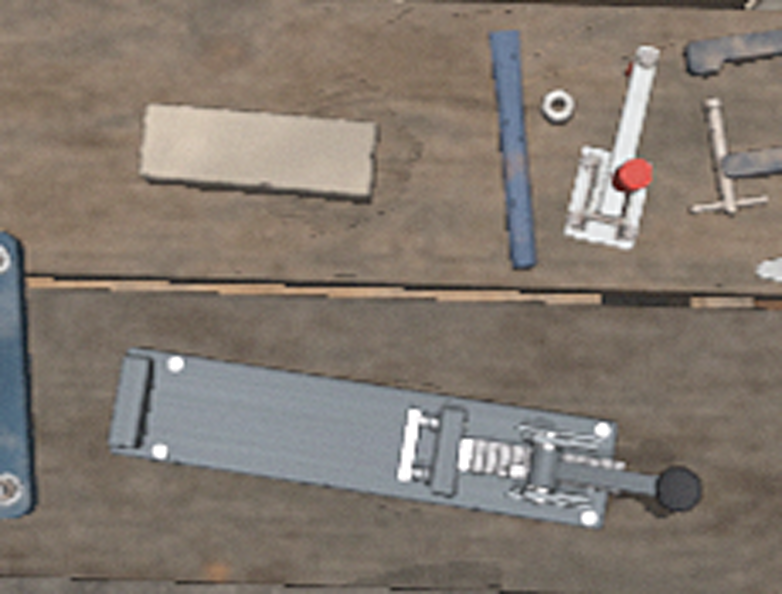

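```bash
python3 - <<'E'
from h import *
t=pickle.load(open('top0.pkl','rb'));W=world(t);img=t['img'].astype(int)
def rect(m,z,name):
    n,l,st,ce=cv2.connectedComponentsWithStats(m.astype(np.uint8));i=1+np.argmax(st[1:,4]);vv,uu=np.where(l==i)
    P=np.array([onz(t,u,v,z)[:2] for u,v in zip(uu,vv)],np.float32)
    r=cv2.minAreaRect(P);print(name,len(vv),r, cv2.boxPoints(r).round(1).tolist());return P,r
box=np.zeros(img.shape[:2],bool);box[130:180,160:255]=1
lum=img.sum(2)
P,_=rect(box&(lum>390)&(img[...,0]>img[...,2]+5),24,'stone')
print(P.mean(0), 'z',np.nanmedian(W[145:165,180:235,2]))
for p in [(160,140),(205,155),(205,165),(205,168),(205,171),(205,140),(150,150),(210,240),(165,232)]: print(p,img[p[1],p[0]],end=' ')
box[:]=0;box[205:280,155:320]=1
m=box&(img[...,2]>=img[...,0]+2)
cv2.imwrite('pics/m.png',m.astype(np.uint8)*255)
P,r=rect(m,10,'bed')
# stop top
box[:]=0;box[205:260,155:185]=1
P,r=rect(box&(W[...,2]>24)&(W[...,2]<36),32,'stop')
for v in (255,): pass
k=np.zeros_like(box);k[245:270,315:345]=1
P,r=rect(k&(lum<170)&(W[...,2]>85),94,'knob');print(P.mean(0),np.nanmedian(W[255:261,326:332,2]))
k[:]=0;k[225:265,240:262]=1
P,r=rect(k&(lum>600),32,'pad')
E
```

```text
stone 1495 ((636.6260986328125, 78.78593444824219), (148.4774169921875, 48.77995681762695), 86.62896728515625) [[607.9000244140625, 6.099999904632568], [656.5999755859375, 3.200000047683716], [665.2999877929688, 151.5], [616.5999755859375, 154.3000030517578]]
[636.51746  78.94287] z 23.476417852259488
(160, 140) [129 112  94] (205, 155) [194 181 165] (205, 165) [182 175 157] (205, 168) [69 62 56] (205, 171) [130 116 103] (205, 140) [136 116 102] (150, 150) [127 112  97] (210, 240) [142 148 156] (165, 232) [144 149 157] bed 4503 ((447.22174072265625, -5.97979736328125), (343.4374694824219, 71.12044525146484), 82.69506072998047) [[390.1000061035156, -171.8000030517578], [460.70001220703125, -180.8000030517578], [504.29998779296875, 159.8000030517578], [433.79998779296875, 168.89999389648438]]
stop 238 ((468.0525207519531, 150.3740234375), (18.64065933227539, 59.370967864990234), 83.07601165771484) [[437.5, 144.6999969482422], [496.3999938964844, 137.5], [498.6000061035156, 156.0], [439.70001220703125, 163.1999969482422]]
knob 11 ((427.5386657714844, -172.94833374023438), (4.524661540985107, 18.285045623779297), 78.34515380859375) [[418.1000061035156, -173.3000030517578], [436.0, -177.0], [436.8999938964844, -172.60000610351562], [419.0, -168.89999389648438]]
[ 427.2722  -172.62402] 93.52807821144523
pad 80 ((444.6706237792969, -26.29997444152832), (11.700969696044922, 45.239742279052734), 80.35094451904297) [[421.3999938964844, -28.299999237060547], [466.0, -35.900001525878906], [468.0, -24.299999237060547], [423.3999938964844, -16.700000762939453]]
```

View pics/m.png

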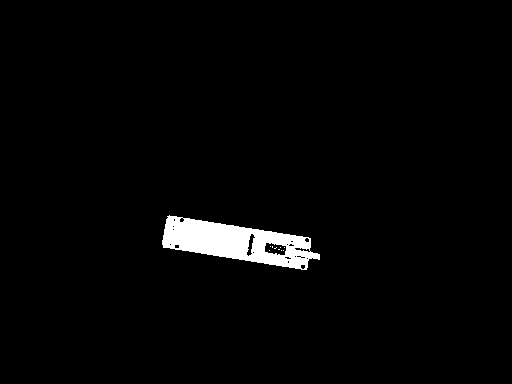

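```bash
python3 -m inch '[{"roll":-0.117},{"roll":-0.117},{"roll":-0.117},{"roll":-0.117},{"roll":-0.117},{"roll":-0.117},{"roll":-0.117},{"roll":-0.117},{"roll":-0.117},{"roll":-0.115}]'
cat > go.py <<'E'
import sys
from h import *
from bench import readout
s=readout.get_state();M=Rq(s['tool_rot']);p=np.array(s['position'])
g=np.array([float(a) for a in sys.argv[1:4]]);yaw=float(sys.argv[4]) if len(sys.argv)>4 else None
print('t',round(s['clock'],2),'p',p.round(1),'yawx',np.degrees(np.arctan2(M[1,0],M[0,0])).round(2),'toolshift',(M.T@(g-p)).round(1),'w',round(s['grip_width'],1),'F',s['ft_force'].round(1), 'tilt',M[:,2].round(3))
if yaw is not None:
    d=(yaw-np.degrees(np.arctan2(M[1,0],M[0,0]))+180)%360-180;print('roll',-np.radians(d).round(4))
E
python3 go.py 636.6 79 120 86.6
```

```text
t 0.1 p [ 210.5 -587.9  230.3] yawx 19.7 toolshift [ 625.9 -484.1  111.3] w 85.4 F [-0.3  0.2  0.4] tilt [-0.     0.002 -1.   ]
roll -1.1676invalid input
```

```bash
python3 -m inch '[{"x":0,"y":0,"z":0,"roll":-0.117,"gripper":85}]'; echo; python3 -m inch '[{"x":0,"y":0,"z":0,"roll":-0.117}]'; python3 go.py 636.6 79 120 86.6
```

```text
clock: 0.18
position: [210.6, -588.0, 230.5]
tool_rot: [-0.001, 0.974, 0.228, 0.0]
ft_force: [0.1, -0.0, -0.1]
grip_width: 85.1

t 0.18 p [ 210.6 -588.   230.5] yawx 26.37 toolshift [ 677.9 -408.2  111.3] w 85.1 F [ 0.1 -0.  -0.1] tilt [-0.     0.001 -1.   ]
roll -1.0513invalid input
```

```bash
python3 -m inch '[{"x":0,"y":0,"z":0,"roll":-0.117,"gripper":85},{"x":0,"y":0,"z":0,"roll":-0.117,"gripper":85},{"x":0,"y":0,"z":0,"roll":-0.117,"gripper":85},{"x":0,"y":0,"z":0,"roll":-0.117,"gripper":85},{"x":0,"y":0,"z":0,"roll":-0.117,"gripper":85},{"x":0,"y":0,"z":0,"roll":-0.117,"gripper":85},{"x":0,"y":0,"z":0,"roll":-0.117,"gripper":85},{"x":0,"y":0,"z":0,"roll":-0.117,"gripper":85},{"x":0,"y":0,"z":0,"roll":-0.115,"gripper":85}]';  python3 go.py 636.6 79 120 86.6
```

```text
clock: 0.93
position: [210.6, -588.1, 230.6]
tool_rot: [-0.001, 0.726, 0.688, 0.0]
ft_force: [-0.7, 0.4, -0.1]
grip_width: 85.0
t 0.93 p [ 210.6 -588.1  230.6] yawx 86.95 toolshift [688.6 390.  111.3] w 85.0 F [-0.7  0.4 -0.1] tilt [-0.     0.001 -1.   ]
roll 0.0061
```

```bash
python3 -m inch '[{"x":20,"y":12,"z":0,"roll":0,"gripper":85},{"x":33,"y":19,"z":0,"roll":0,"gripper":85},{"x":33,"y":19,"z":0,"roll":0,"gripper":85},{"x":33,"y":19,"z":0,"roll":0,"gripper":85},{"x":33,"y":19,"z":0,"roll":0,"gripper":85},{"x":33,"y":19,"z":0,"roll":0,"gripper":85},{"x":33,"y":19,"z":0,"roll":0,"gripper":85},{"x":33,"y":19,"z":0,"roll":0,"gripper":85},{"x":33,"y":19,"z":0,"roll":0,"gripper":85},{"x":33,"y":19,"z":0,"roll":0,"gripper":85},{"x":33,"y":19,"z":0,"roll":0,"gripper":85},{"x":33,"y":19,"z":0,"roll":0,"gripper":85}]';  python3 go.py 636.6 79 120 86.6
```

```text
clock: 1.93
position: [454.3, -217.3, 231.1]
tool_rot: [-0.0, 0.728, 0.686, -0.0]
ft_force: [1.0, -0.9, -0.3]
grip_width: 85.1
t 1.93 p [ 454.3 -217.3  231.1] yawx 86.61 toolshift [306.5 164.5 111.1] w 85.1 F [ 1.  -0.9 -0.3] tilt [-0.  0. -1.]
roll 0.0002
```

```bash
python3 -m inch '[{"x":35,"y":19,"z":0,"roll":0,"gripper":85},{"x":35,"y":19,"z":0,"roll":0,"gripper":85},{"x":35,"y":19,"z":0,"roll":0,"gripper":85},{"x":35,"y":19,"z":0,"roll":0,"gripper":85},{"x":35,"y":19,"z":10,"roll":0,"gripper":85},{"x":35,"y":19,"z":15,"roll":0,"gripper":85},{"x":35,"y":19,"z":20,"roll":0,"gripper":85},{"x":35,"y":19,"z":25,"roll":0,"gripper":85},{"x":25,"y":12,"z":20,"roll":0,"gripper":85},{"x":0,"y":0,"z":15,"roll":0,"gripper":85},{"x":0,"y":0,"z":6,"roll":0,"gripper":85},{"x":0,"y":0,"z":0,"roll":0,"gripper":85}]';  python3 go.py 636.6 79 1 86.6
python3 - <<'E'
from h import *
from bench import vision
d=vision.snapshot('wrist');pickle.dump(d,open('w1.pkl','wb'));cv2.imwrite('pics/w1.png',d['img'][...,::-1])
E
```

```text
clock: 2.93
position: [629.4, 69.1, 121.9]
tool_rot: [-0.002, 0.727, 0.686, -0.002]
ft_force: [-0.6, -0.0, 0.5]
grip_width: 84.8
t 2.93 p [629.4  69.1 121.9] yawx 86.66 toolshift [ 10.4   7.2 120.9] w 84.8 F [-0.6 -0.   0.5] tilt [-0.005 -0.    -1.   ]
roll 0.0011
```

View pics/w1.png

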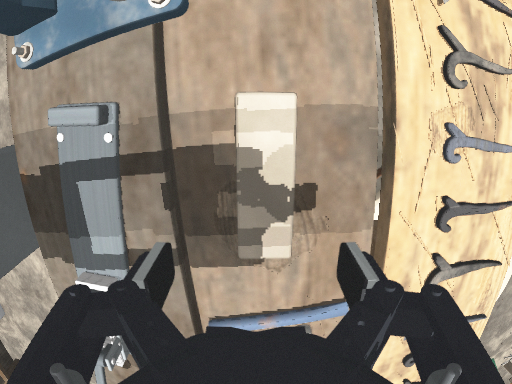

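The wrist view shows the stone at (266,175), between the fingers once shifted about 7 mm to the right.

```bash
python3 -m inch '[{"x":10,"y":7,"z":0,"roll":0,"gripper":85},{"x":0,"y":0,"z":20,"roll":0,"gripper":85},{"x":0,"y":0,"z":28,"roll":0,"gripper":85},{"x":0,"y":0,"z":28,"roll":0,"gripper":85},{"x":0,"y":0,"z":20,"roll":0,"gripper":85},{"x":0,"y":0,"z":14,"roll":0,"gripper":85},{"x":0,"y":0,"z":9,"roll":0,"gripper":85},{"x":0,"y":0,"z":0,"roll":0,"gripper":85}]';  python3 go.py 636.6 79 2 86.6
```

```text
clock: 3.65
position: [638.5, 78.2, 4.8]
tool_rot: [-0.001, 0.728, 0.686, -0.001]
ft_force: [0.4, -0.1, -0.1]
grip_width: 84.6
t 3.65 p [638.5  78.2   4.8] yawx 86.58 toolshift [ 0.7 -2.   2.8] w 84.6 F [ 0.4 -0.1 -0.1] tilt [-0.001  0.    -1.   ]
roll -0.0004
```

```bash
python3 -m inch '[{"x":0,"y":-2,"z":3,"roll":0,"gripper":65},{"x":0,"y":0,"z":0,"roll":0,"gripper":44},{"x":0,"y":0,"z":0,"roll":0,"gripper":44},{"x":0,"y":0,"z":0,"roll":0,"gripper":44},{"x":0,"y":0,"z":0,"roll":0,"gripper":44},{"x":0,"y":0,"z":0,"roll":0,"gripper":44}]' 50;  python3 go.py 636.6 79 2 86.6
```

```text
clock: 4.15
position: [638.3, 78.6, 4.6]
tool_rot: [0.001, 0.728, 0.686, 0.001]
ft_force: [-0.8, -0.1, 6.3]
grip_width: 49.5
t 4.15 p [638.3  78.6   4.6] yawx 86.62 toolshift [ 0.3 -1.7  2.6] w 49.5 F [-0.8 -0.1  6.3] tilt [ 0.003 -0.    -1.   ]
roll 0.0004
```

```bash
python3 -m inch '[{"x":0,"y":0,"z":-10,"roll":0,"gripper":44},{"x":0,"y":0,"z":-25,"roll":0,"gripper":44},{"x":0,"y":0,"z":-30,"roll":0,"gripper":44},{"x":0,"y":0,"z":-20,"roll":0,"gripper":44},{"x":0,"y":0,"z":0,"roll":0,"gripper":44}]';  python3 go.py 636.6 79 2 86.6
python3 - <<'E'
from h import *
from bench import vision
for n in ('top','wrist'):
    d=vision.snapshot(n);pickle.dump(d,open(n+'2.pkl','wb'));cv2.imwrite(f'pics/{n}2.png',d['img'][...,::-1])
E
```

```text
clock: 4.57
position: [640.2, 78.7, 93.3]
tool_rot: [0.003, 0.728, 0.686, 0.003]
ft_force: [0.8, 0.1, -2.2]
grip_width: 49.1
t 4.57 p [640.2  78.7  93.3] yawx 86.63 toolshift [ 0.  -4.4 91.3] w 49.1 F [ 0.8  0.1 -2.2] tilt [ 0.008  0.    -1.   ]
roll 0.0005
```

View pics/wrist2.png

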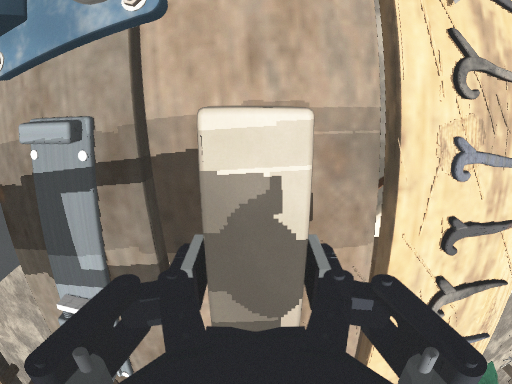

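View pics/top2.png

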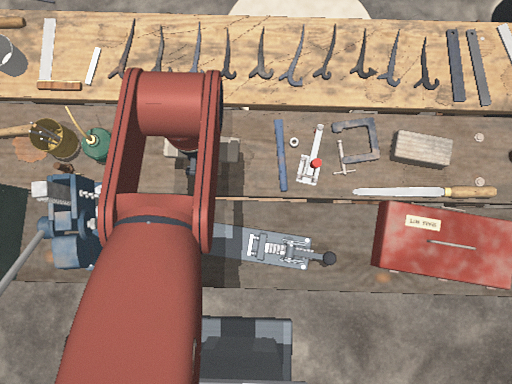

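```bash
python3 -m inch '[{"x":0,"y":-10,"z":0,"roll":0.034,"gripper":44},{"x":0,"y":-20,"z":0,"roll":0.034,"gripper":44},{"x":0,"y":-30,"z":0,"roll":0,"gripper":44},{"x":0,"y":-30,"z":0,"roll":0,"gripper":44},{"x":0,"y":-30,"z":0,"roll":0,"gripper":44},{"x":0,"y":-25,"z":0,"roll":0,"gripper":44},{"x":0,"y":-15,"z":0,"roll":0,"gripper":44},{"x":0,"y":0,"z":0,"roll":0,"gripper":44},{"x":0,"y":0,"z":0,"roll":0,"gripper":44}]';  python3 go.py 456.3 60.8 40 82.7
```

```text
clock: 5.42
position: [475.9, 97.6, 85.7]
tool_rot: [-0.001, 0.75, 0.661, -0.001]
ft_force: [-0.1, 0.9, -3.6]
grip_width: 49.0
t 5.42 p [475.9  97.6  85.7] yawx 82.75 toolshift [-38.9 -14.6  45.7] w 49.0 F [-0.1  0.9 -3.6] tilt [-0.004 -0.    -1.   ]
roll 0.0008
```

```bash
python3 -m inch '[{"x":-13,"y":-5,"z":0,"roll":0,"gripper":44},{"x":-14,"y":-5,"z":0,"roll":0,"gripper":44},{"x":-12,"y":-5,"z":10,"roll":0,"gripper":44},{"x":0,"y":0,"z":16,"roll":0,"gripper":44},{"x":0,"y":0,"z":14,"roll":0,"gripper":44},{"x":0,"y":0,"z":6,"roll":0,"gripper":44},{"x":0,"y":0,"z":0,"roll":0,"gripper":44},{"x":0,"y":0,"z":0,"roll":0,"gripper":44}]';  python3 go.py 456.3 60.8 16 82.7
python3 - <<'E'
from h import *
from bench import vision
for n in ('side','wrist'):
    d=vision.snapshot(n);pickle.dump(d,open(n+'3.pkl','wb'));cv2.imwrite(f'pics/{n}3.png',d['img'][...,::-1] if n=='wrist' else cv2.resize(d['img'][140:270,140:330],None,fx=4,fy=4)[...,::-1])
E
```

```text
clock: 6.08
position: [458.3, 60.6, 41.3]
tool_rot: [-0.0, 0.751, 0.661, -0.0]
ft_force: [0.0, -0.3, -4.2]
grip_width: 49.1
t 6.08 p [458.3  60.6  41.3] yawx 82.72 toolshift [-0.1 -2.  25.3] w 49.1 F [ 0.  -0.3 -4.2] tilt [-0.001  0.    -1.   ]
roll 0.0003
```

View pics/wrist3.png

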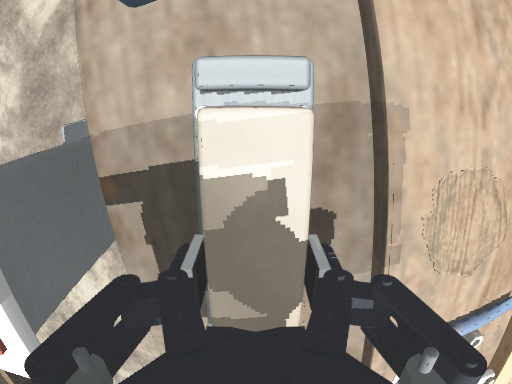

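View pics/side3.png

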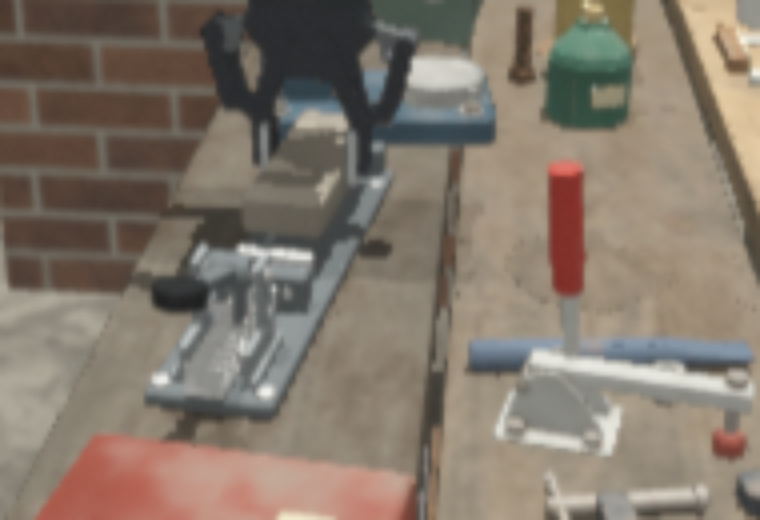

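```bash
cat >> h.py <<'E'
def fray(d,u,v):
    x,y=u-d['cx'],v-d['cy'];r=np.hypot(x,y);a=r/f(d)
    return Rq(d['rotation'])@np.array([np.sin(a)*x/r,-np.sin(a)*y/r,-np.cos(a)])
def fonz(d,u,v,z):
    r=fray(d,u,v);e=np.array(d['eye']);return e+r*(z-e[2])/r[2]
def hold(p,o=(457.2,67.7),yaw=82.7):
    c,s=np.cos(np.radians(yaw)),np.sin(np.radians(yaw));q=np.array(p[:2])-o;return np.array([c*q[0]+s*q[1],-s*q[0]+c*q[1]]).round(1)
E
python3 - <<'E'
from h import *
d=pickle.load(open('wrist3.pkl','rb'))
print(d['cx'],d['cy'],d['eye'],d['vertical_fov'])
for n,u,v,z in[('stoneL',198.5,112,60.5),('stoneR',312.5,112,60.5),('stoneMidL',206,240,60.5),('stoneMidR',306.5,240,60.5),('stopL',194.5,62,32),('stopR',312,62,32),('stopinL',196,88,32),('stopinR',312,88,32)]: print(n,hold(fonz(d,u,v,z)))
c=d['img'][40:130,170:340];cv2.imwrite('pics/w3z.png',cv2.resize(c,None,fx=4,fy=4)[...,::-1])
E
```

```text
255.22499314486015 191.1974389655935 [469.44334799 136.91284402 184.07254761] 65.70646984690485
stoneL [66.1 20.2]
stoneR [ 66.1 -27.3]
stoneMidL [ 7.7 19.6]
stoneMidR [  7.7 -27.5]
stopL [91.3 27.3]
stopR [ 91.2 -32.2]
stopinL [77.6 26.6]
stopinR [ 77.6 -32.3]
```

View pics/w3z.png

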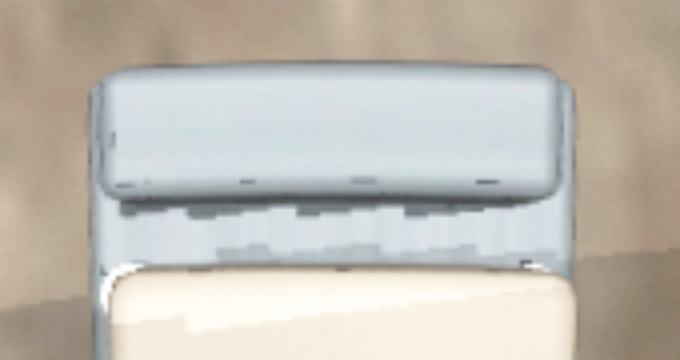

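```bash
python3 -m inch '[{"x":0,"y":-1.5,"z":6,"roll":0,"gripper":44},{"x":0,"y":0,"z":8,"roll":0,"gripper":44},{"x":0,"y":0,"z":6,"roll":0,"gripper":44},{"x":0,"y":0,"z":4,"roll":0,"gripper":44},{"x":0,"y":0,"z":2,"roll":0,"gripper":44},{"x":0,"y":0,"z":0,"roll":0,"gripper":44}]';  python3 go.py 456.3 60.8 16 82.7
```

```text
clock: 6.68
position: [456.3, 61.0, 15.1]
tool_rot: [-0.0, 0.751, 0.661, -0.0]
ft_force: [-0.3, 0.6, -4.8]
grip_width: 49.2
t 6.68 p [456.3  61.   15.1] yawx 82.73 toolshift [-0.2 -0.  -0.9] w 49.2 F [-0.3  0.6 -4.8] tilt [-0.001  0.    -1.   ]
roll 0.0005
```

```bash
python3 -m inch '[{"x":0,"y":0,"z":1,"roll":0,"gripper":44},{"x":0,"y":0,"z":0,"roll":0,"gripper":44}]';python3 go.py 456.3 60.8 16 82.7;  python3 -m inch '[{"x":0,"y":0,"z":0.7,"roll":0,"gripper":44},{"x":0,"y":0,"z":0,"roll":0,"gripper":44}]'; python3 go.py 456.3 60.8 16 82.7
```

```text
clock: 6.85
position: [456.9, 60.9, 14.8]
tool_rot: [0.0, 0.751, 0.661, 0.0]
ft_force: [0.6, -0.4, -3.6]
grip_width: 49.5
t 6.85 p [456.9  60.9  14.8] yawx 82.72 toolshift [-0.2 -0.6 -1.2] w 49.5 F [ 0.6 -0.4 -3.6] tilt [ 0.  0. -1.]
roll 0.0004
clock: 7.02
position: [457.0, 60.9, 14.6]
tool_rot: [0.0, 0.751, 0.661, 0.0]
ft_force: [-3.2, -0.1, 1.6]
grip_width: 49.1
t 7.02 p [457.   60.9  14.6] yawx 82.73 toolshift [-0.2 -0.7 -1.4] w 49.1 F [-3.2 -0.1  1.6] tilt [ 0. -0. -1.]
roll 0.0005
```

Contact reached. I'll open the gripper and lift.

```bash
python3 -m inch '[{"x":0,"y":0,"z":0,"roll":0,"gripper":60},{"x":0,"y":0,"z":0,"roll":0,"gripper":75},{"x":0,"y":0,"z":0,"roll":0,"gripper":80},{"x":0,"y":0,"z":-3,"roll":0,"gripper":80},{"x":0,"y":0,"z":-15,"roll":0,"gripper":80},{"x":0,"y":0,"z":-30,"roll":0,"gripper":80},{"x":0,"y":0,"z":-40,"roll":0,"gripper":80},{"x":0,"y":0,"z":-40,"roll":0,"gripper":80},{"x":-10,"y":0,"z":-30,"roll":0,"gripper":60},{"x":-25,"y":0,"z":-15,"roll":0,"gripper":30},{"x":-35,"y":0,"z":0,"roll":0,"gripper":0},{"x":-39,"y":0,"z":0,"roll":0,"gripper":0}]';python3 go.py 424.2 -190.2 130 82.7
python3 - <<'E'
from h import *
from bench import vision
for n in ('top','wrist'):
    d=vision.snapshot(n);pickle.dump(d,open(n+'4.pkl','wb'));cv2.imwrite(f'pics/{n}4.png',d['img'][...,::-1])
E
```

```text
clock: 8.02
position: [444.1, -47.7, 189.6]
tool_rot: [0.002, 0.75, 0.662, 0.001]
ft_force: [1.1, 0.2, 0.0]
grip_width: 32.0
t 8.02 p [444.1 -47.7 189.6] yawx 82.89 toolshift [-143.8   -2.4   59.6] w 32.0 F [1.1 0.2 0. ] tilt [ 0.005 -0.001 -1.   ]
roll 0.0033
```

View pics/wrist4.png

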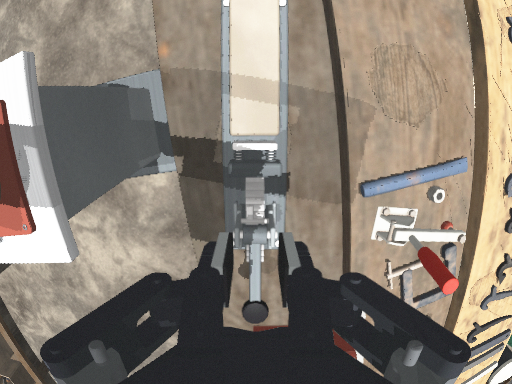

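View pics/top4.png

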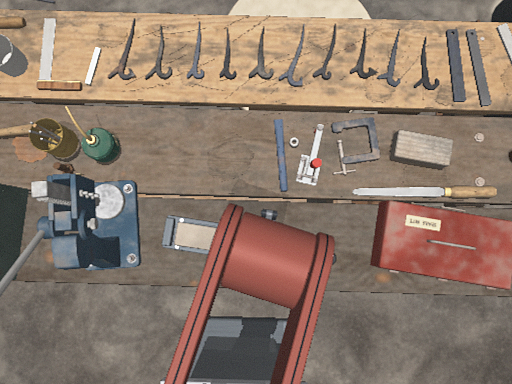

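The wrist view shows the stone lying straight on the bed (columns 231–280) with the pad close to its end (row ~145). The knob is at (255,311).

```bash
python3 - <<'E'
from h import *
d=pickle.load(open('wrist4.pkl','rb'))
for n,u,v,z in[('knob',255,311,94),('stoneendL',231,136,34),('stoneendR',280,136,34),('bedL',223,100,10),('bedR',288,100,10),('padfaceL',234,143,32),('padfaceR',277,143,32)]: p=fonz(d,u,v,z);print(n,p.round(1),hold(p))
c=d['img'][120:330,190:320];cv2.imwrite('pics/w4z.png',cv2.resize(c,None,fx=2.8,fy=2.8)[...,::-1])
t=pickle.load(open('top4.pkl','rb'))
c=t['img'][205:265,155:240];cv2.imwrite('pics/t4z.png',cv2.resize(c,None,fx=8,fy=8)[...,::-1])
E
```

```text
knob [ 427.6 -179.6   94. ] [-249.1   -2.1]
stoneendL [425.5 -10.7  34. ] [-81.8  21.5]
stoneendR [474.2 -17.   34. ] [-81.9 -27.6]
bedL [420.3  26.6  10. ] [-45.5  31.4]
bedR [488.9  17.7  10. ] [-45.6 -37.8]
padfaceL [427.3 -18.4  32. ] [-89.2  18.7]
padfaceR [470.5 -24.   32. ] [-89.3 -24.8]
```

View pics/w4z.png

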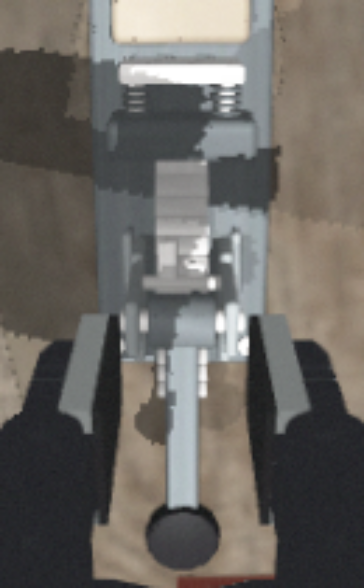

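View pics/t4z.png

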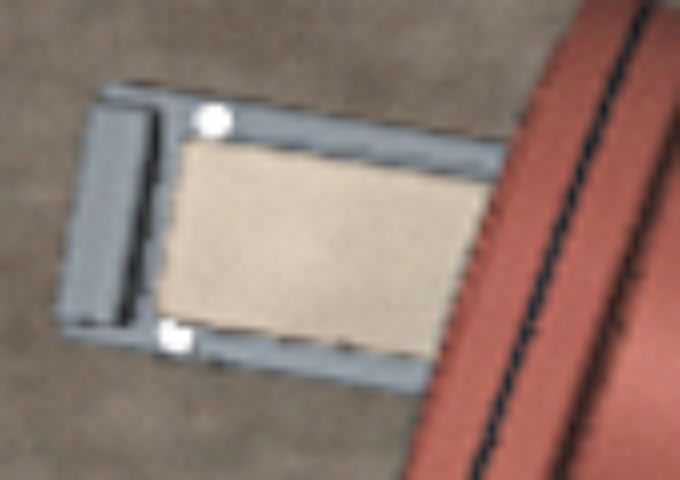

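```bash
python3 -m inch '[{"x":-30,"y":0,"z":5,"roll":0,"gripper":0},{"x":-30,"y":0,"z":15,"roll":0,"gripper":0},{"x":-30,"y":0,"z":15,"roll":0,"gripper":0},{"x":-30,"y":0,"z":15,"roll":0,"gripper":0},{"x":-15,"y":0,"z":15,"roll":0,"gripper":0},{"x":0,"y":0,"z":8,"roll":0,"gripper":0},{"x":0,"y":0,"z":0,"roll":0,"gripper":0},{"x":0,"y":0,"z":0,"roll":0,"gripper":0}]';python3 go.py 424.5 -185 100 82.7
python3 - <<'E'
from h import *
from bench import vision
for n in ('wrist',):
    d=vision.snapshot(n);pickle.dump(d,open(n+'5.pkl','wb'));cv2.imwrite(f'pics/{n}5.png',d['img'][...,::-1])
E
```

```text
clock: 8.78
position: [425.7, -180.0, 113.8]
tool_rot: [-0.001, 0.751, 0.661, 0.0]
ft_force: [-0.3, 0.3, 0.3]
grip_width: 0.1
t 8.78 p [ 425.7 -180.   113.8] yawx 82.73 toolshift [-5.2 -0.6 13.8] w 0.1 F [-0.3  0.3  0.3] tilt [-0.001  0.001 -1.   ]
roll 0.0005
```

View pics/wrist5.png

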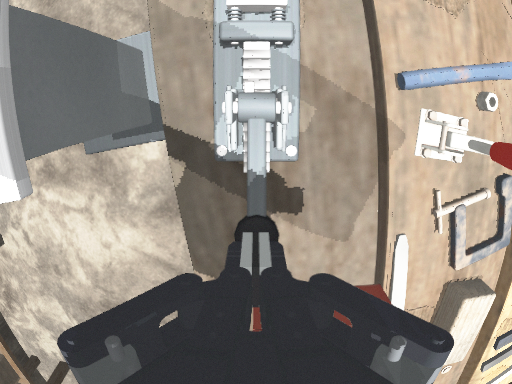

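The fingertips (257,235) are over the knob, whose front edge is at row 216.

```bash
python3 - <<'E'
from h import *
d=pickle.load(open('wrist5.pkl','rb'))
for n,u,v,z in[('knobedge',257,215.5,92),('tipfront',255,233,114),('kL',235,232,94),('kR',278,232,94)]: p=fonz(d,u,v,z);print(n,p.round(1),hold(p))
E
python3 -m inch '[{"x":-5,"y":0,"z":0,"roll":0,"gripper":0},{"x":0,"y":0,"z":8,"roll":0,"gripper":0},{"x":0,"y":0,"z":8,"roll":0,"gripper":0},{"x":0,"y":0,"z":0,"roll":0,"gripper":0}]';python3 go.py 424.5 -185 100 82.7
```

```text
knobedge [ 429.  -169.7   92. ] [-239.    -2.2]
tipfront [ 427.7 -170.6  114. ] [-240.1   -1.1]
kL [ 414.7 -177.9   94. ] [-249.   11.]
kR [ 440.3 -181.1   94. ] [-249.   -14.9]
clock: 9.17
position: [424.4, -185.1, 96.4]
tool_rot: [-0.001, 0.75, 0.661, -0.0]
ft_force: [-0.3, 0.7, -1.1]
grip_width: 0.1
t 9.17 p [ 424.4 -185.1   96.4] yawx 82.75 toolshift [ 0.1  0.1 -3.6] w 0.1 F [-0.3  0.7 -1.1] tilt [-0.002  0.001 -1.   ]
roll 0.0009
```

```bash
python3 -m inch '[{"x":0,"y":0,"z":6,"roll":0,"gripper":0},{"x":-1.5,"y":0,"z":7,"roll":0,"gripper":0},{"x":-1.5,"y":0,"z":7,"roll":0,"gripper":0},{"x":-1,"y":0,"z":6,"roll":0,"gripper":0},{"x":-1,"y":0,"z":4,"roll":0,"gripper":0},{"x":0,"y":0,"z":0,"roll":0,"gripper":0},{"x":0,"y":0,"z":0,"roll":0,"gripper":0}]';python3 go.py 424.5 -185 65 82.7
```

```text
clock: 9.75
position: [424.9, -191.2, 68.0]
tool_rot: [0.0, 0.751, 0.661, 0.0]
ft_force: [0.2, 0.4, 3.8]
grip_width: -0.2
t 9.75 p [ 424.9 -191.2   68. ] yawx 82.7 toolshift [ 6.1 -1.2  3. ] w -0.2 F [0.2 0.4 3.8] tilt [ 0.001  0.    -1.   ]
roll 0.0
```

```bash
python3 -m inch '[{"x":0,"y":0,"z":2,"roll":0,"gripper":0},{"x":0,"y":0,"z":0,"roll":0,"gripper":0}]';python3 go.py 424.5 -185 65 82.7;python3 -m inch '[{"x":0,"y":0,"z":2,"roll":0,"gripper":0},{"x":0,"y":0,"z":0,"roll":0,"gripper":0},{"x":0,"y":0,"z":0,"roll":0,"gripper":0}]';python3 go.py 424.5 -185 65 82.7
```

```text
clock: 9.92
position: [425.1, -191.3, 66.6]
tool_rot: [0.0, 0.751, 0.661, 0.0]
ft_force: [-1.0, 0.5, 7.2]
grip_width: 0.2
t 9.92 p [ 425.1 -191.3   66.6] yawx 82.73 toolshift [ 6.2 -1.4  1.6] w 0.2 F [-1.   0.5  7.2] tilt [ 0.001 -0.    -1.   ]
roll 0.0005
clock: 10.17
position: [425.2, -191.4, 66.0]
tool_rot: [0.0, 0.75, 0.661, 0.0]
ft_force: [-5.6, 3.0, 18.0]
grip_width: -0.0
t 10.17 p [ 425.2 -191.4   66. ] yawx 82.74 toolshift [ 6.2 -1.5  1. ] w -0.0 F [-5.6  3.  18. ] tilt [ 0.001 -0.    -1.   ]
roll 0.0007
```

Lever is at its down stop (18 N). I'll let it up and look.

```bash
python3 -m inch '[{"x":0,"y":0,"z":-4,"roll":0,"gripper":0},{"x":1,"y":0,"z":-7,"roll":0,"gripper":0},{"x":2,"y":0,"z":-8,"roll":0,"gripper":0},{"x":2,"y":0,"z":-8,"roll":0,"gripper":0},{"x":0,"y":0,"z":-8,"roll":0,"gripper":0},{"x":0,"y":0,"z":-8,"roll":0,"gripper":0},{"x":0,"y":0,"z":0,"roll":0,"gripper":0}]';python3 go.py 424.5 -185 65 82.7
cat > look.py <<'E'
import sys
from h import *
from bench import vision
k=sys.argv[1]
d=vision.snapshot('wrist');pickle.dump(d,open(f'wrist{k}.pkl','wb'));c=d['img'][0:240,190:320]
cv2.imwrite(f'pics/wrist{k}.png',cv2.resize(c,None,fx=2.5,fy=2.5)[...,::-1])
E
python3 look.py 6
```

```text
clock: 10.75
position: [426.0, -186.5, 108.7]
tool_rot: [0.001, 0.75, 0.661, 0.0]
ft_force: [-0.2, -0.6, 0.3]
grip_width: 0.2
t 10.75 p [ 426.  -186.5  108.7] yawx 82.74 toolshift [ 1.3 -1.7 43.7] w 0.2 F [-0.2 -0.6  0.3] tilt [ 0.002 -0.001 -1.   ]
roll 0.0007
```

View pics/wrist6.png

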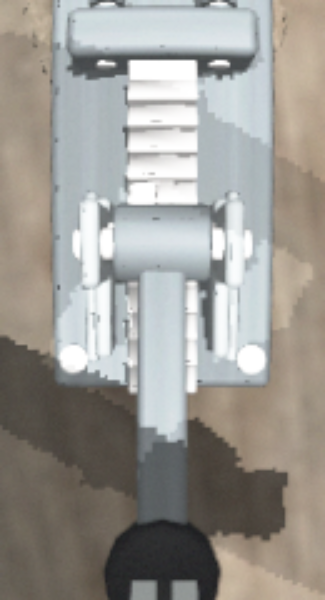

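```bash
python3 - <<'E'
from h import *
for k in ('4','5','6'):
    d=pickle.load(open(f'wrist{k}.pkl','rb'));g=cv2.cvtColor(d['img'],cv2.COLOR_RGB2GRAY).astype(float)
    # jaw block side columns: profile
    cols=list(range(222,238)) if k!='4' else list(range(232,241))
    p=g[:200,cols].mean(1);gr=np.diff(p)
    r=range(0,70) if k!='4' else range(120,190)
    for v in sorted([v for v in r if abs(gr[v])>9]): print(k,v,gr[v].round(0),hold(fonz(d,np.mean(cols),v+.5,33)))
E
```

```text
4 132 -15.0 [-78.4  16.4]
4 133 -18.0 [-79.4  16.5]
4 134 -33.0 [-80.5  16.5]
4 136 16.0 [-82.5  16.5]
4 139 -21.0 [-85.5  16.5]
4 142 71.0 [-88.6  16.6]
4 143 18.0 [-89.6  16.6]
4 145 -13.0 [-91.7  16.6]
4 146 -10.0 [-92.7  16.6]
4 148 -10.0 [-94.8  16.7]
4 149 -56.0 [-95.8  16.7]
4 150 -45.0 [-96.8  16.7]
4 152 33.0 [-98.9  16.7]
4 153 -34.0 [-99.9  16.8]
4 155 27.0 [-102.    16.8]
4 156 -34.0 [-103.    16.8]
4 157 16.0 [-104.1   16.8]
4 159 -31.0 [-106.1   16.9]
4 188 9.0 [-137.1   17.4]
5 4 -69.0 [-97.1  18.1]
5 6 42.0 [-98.7  18. ]
5 8 -14.0 [-100.4   18. ]
5 9 -50.0 [-101.2   18. ]
5 10 32.0 [-102.1   18. ]
5 13 -44.0 [-104.5   18. ]
5 14 39.0 [-105.4   18. ]
5 15 14.0 [-106.2   18. ]
5 16 -29.0 [-107.   18.]
5 17 26.0 [-107.8   18. ]
5 18 13.0 [-108.6   18. ]
5 20 -24.0 [-110.3   17.9]
5 21 13.0 [-111.1   17.9]
5 22 12.0 [-111.9   17.9]
5 24 -11.0 [-113.5   17.9]
5 36 -23.0 [-123.1   17.9]
5 37 -11.0 [-123.8   17.9]
5 38 -27.0 [-124.6   17.9]
5 39 -36.0 [-125.4   17.9]
5 41 70.0 [-127.    17.9]
5 43 -46.0 [-128.6   17.9]
5 45 11.0 [-130.1   17.9]
5 46 31.0 [-130.9   17.8]
5 47 29.0 [-131.7   17.8]
5 48 21.0 [-132.4   17.8]
6 0 54.0 [-102.2   16.4]
6 3 26.0 [-104.7   16.3]
6 4 18.0 [-105.5   16.3]
6 17 -18.0 [-116.    16.2]
6 18 -26.0 [-116.8   16.2]
6 19 -22.0 [-117.6   16.2]
6 20 -30.0 [-118.4   16.2]
6 21 -38.0 [-119.2   16.2]
6 22 -14.0 [-119.9   16.2]
6 23 41.0 [-120.7   16.2]
6 24 43.0 [-121.5   16.2]
6 25 -48.0 [-122.3   16.2]
6 26 -25.0 [-123.1   16.2]
6 29 23.0 [-125.4   16.2]
6 30 43.0 [-126.2   16.2]
6 31 26.0 [-127.    16.2]
```

```bash
python3 -m inch '[{"x":0,"y":-1,"z":7,"roll":0,"gripper":0},{"x":0,"y":0,"z":7,"roll":0,"gripper":0},{"x":-1.5,"y":0,"z":7,"roll":0,"gripper":0},{"x":-1.5,"y":0,"z":7,"roll":0,"gripper":0},{"x":-1,"y":0,"z":6,"roll":0,"gripper":0},{"x":-1,"y":0,"z":5,"roll":0,"gripper":0},{"x":0,"y":0,"z":4,"roll":0,"gripper":0},{"x":0,"y":0,"z":0,"roll":0,"gripper":0},{"x":0,"y":0,"z":0,"roll":0,"gripper":0},{"x":0,"y":0,"z":0,"roll":0,"gripper":0}]';python3 go.py 424.5 -185 65 82.7
```

```text
clock: 11.63
position: [423.7, -191.1, 65.6]
tool_rot: [-0.001, 0.751, 0.661, -0.0]
ft_force: [-8.0, 4.0, 25.9]
grip_width: 0.1
t 11.63 p [ 423.7 -191.1   65.6] yawx 82.73 toolshift [ 6.2 -0.   0.7] w 0.1 F [-8.   4.  25.9] tilt [-0.001  0.001 -1.   ]
roll 0.0005
```

```bash
python3 -m inch '[{"x":0,"y":0,"z":-4,"roll":0,"gripper":0},{"x":1,"y":0,"z":-7,"roll":0,"gripper":0},{"x":2,"y":0,"z":-8,"roll":0,"gripper":0},{"x":2,"y":0,"z":-8,"roll":0,"gripper":0},{"x":0,"y":0,"z":-8,"roll":0,"gripper":0},{"x":0,"y":0,"z":-10,"roll":0,"gripper":0},{"x":15,"y":0,"z":-15,"roll":0,"gripper":0},{"x":25,"y":0,"z":-10,"roll":0,"gripper":0},{"x":20,"y":0,"z":0,"roll":0,"gripper":0},{"x":0,"y":0,"z":0,"roll":0,"gripper":0},{"x":0,"y":0,"z":0,"roll":0,"gripper":0}]';python3 go.py 424.5 -185 65 82.7
python3 look.py 7
```

```text
clock: 12.55
position: [431.8, -125.7, 134.4]
tool_rot: [0.0, 0.75, 0.662, -0.0]
ft_force: [0.9, 0.0, -0.7]
grip_width: -0.1
t 12.55 p [ 431.8 -125.7  134.4] yawx 82.85 toolshift [-59.7   0.1  69.4] w -0.1 F [ 0.9  0.  -0.7] tilt [ 0. -0. -1.]
roll 0.0026
```

View pics/wrist7.png

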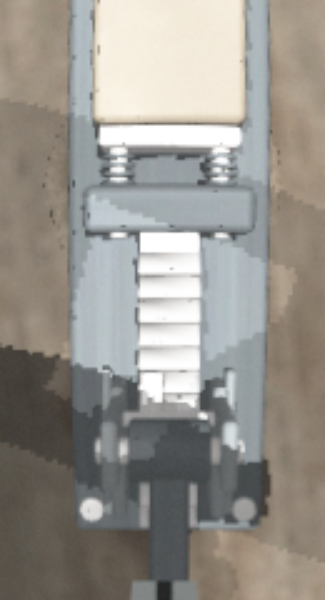

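The pad now touches the stone's end (crop row 124) and its springs are still fairly extended.

```bash
python3 - <<'E'
from h import *
def z(k,rows):
    d=pickle.load(open(f'wrist{k}.pkl','rb'));return {n:hold(fonz(d,254,v,zz))[0] for n,v,zz in rows}
print(z('4',[('stone_end',136,34),('padF',143,32),('padB',149.5,32),('jawF',120+82/2.8*1.0,33),('jawR',120+155/2.8,33)]))
print(z('7',[('stone_end',124/2.5,34),('padF',126/2.5,32),('padB',146/2.5,32),('jawF',186/2.5,33),('jawR',234/2.5,33)]))
for k in '47':
    d=pickle.load(open(f'wrist{k}.pkl','rb'));c=d['img'][115:180,215:300] if k=='4' else d['img'][35:105,215:300]
    cv2.imwrite(f'pics/cz{k}.png',cv2.resize(c,None,fx=8,fy=8,interpolation=cv2.INTER_CUBIC)[...,::-1])
E
```

```text
{'stone_end': np.float64(-82.0), 'padF': np.float64(-89.4), 'padB': np.float64(-96.1), 'jawF': np.float64(-95.7), 'jawR': np.float64(-123.0)}
{'stone_end': np.float64(-75.7), 'padF': np.float64(-76.0), 'padB': np.float64(-82.8), 'jawF': np.float64(-96.2), 'jawR': np.float64(-112.0)}
```

View pics/cz4.png

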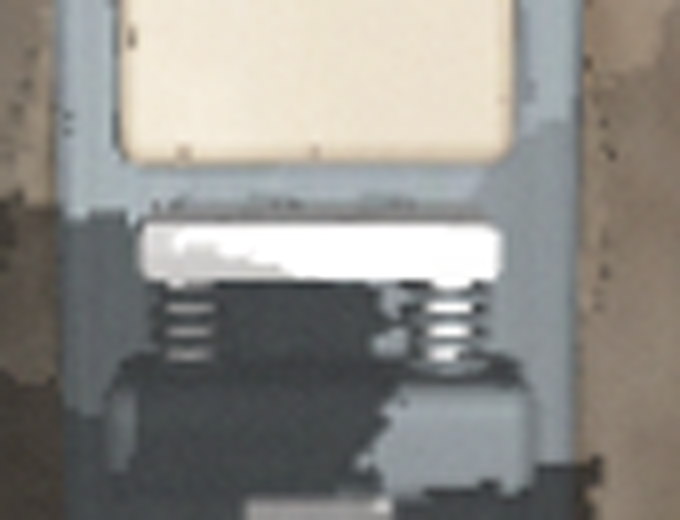

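View pics/cz7.png

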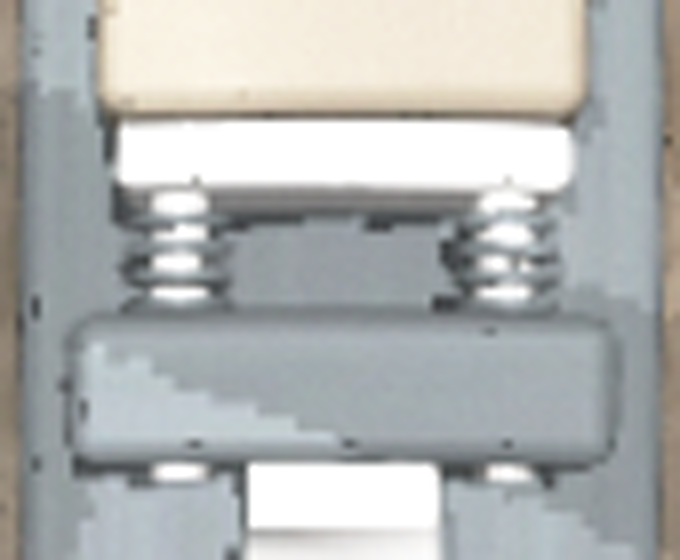

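Pad-to-jaw distance is still about 13 mm, so the pad is unpressed and one more stroke should be needed.

```bash
python3 -m inch '[{"x":-20,"y":0,"z":0,"roll":0,"gripper":0},{"x":-25,"y":0,"z":10,"roll":0,"gripper":0},{"x":-15,"y":0,"z":15,"roll":0,"gripper":0},{"x":0,"y":0,"z":8,"roll":0,"gripper":0},{"x":0,"y":0,"z":4,"roll":0,"gripper":0},{"x":-1.5,"y":0,"z":7,"roll":0,"gripper":0},{"x":-1.5,"y":0,"z":7,"roll":0,"gripper":0},{"x":-1,"y":0,"z":7,"roll":0,"gripper":0},{"x":-1,"y":0,"z":6,"roll":0,"gripper":0},{"x":0,"y":0,"z":6,"roll":0,"gripper":0},{"x":0,"y":0,"z":0,"roll":0,"gripper":0},{"x":0,"y":0,"z":0,"roll":0,"gripper":0}]';python3 go.py 424.5 -185 65 82.7;python3 -m inch '[{"x":0,"y":0,"z":0,"roll":0,"gripper":0}]';python3 go.py 424.5 -185 65 82.7
```

```text
clock: 13.6
position: [424.5, -191.9, 66.0]
tool_rot: [0.001, 0.75, 0.661, -0.001]
ft_force: [-6.9, -1.8, 14.8]
grip_width: 0.2
t 13.6 p [ 424.5 -191.9   66. ] yawx 82.81 toolshift [ 6.8 -0.8  0.9] w 0.2 F [-6.9 -1.8 14.8] tilt [ 0.001 -0.002 -1.   ]
roll 0.0018
clock: 13.68
position: [424.4, -191.8, 66.0]
tool_rot: [0.001, 0.75, 0.661, -0.0]
ft_force: [-7.0, -3.1, 15.2]
grip_width: 0.4
t 13.68 p [ 424.4 -191.8   66. ] yawx 82.81 toolshift [ 6.8 -0.8  0.9] w 0.4 F [-7.  -3.1 15.2] tilt [ 0.001 -0.003 -1.   ]
roll 0.0019
```

```bash
python3 -m inch '[{"x":0,"y":0,"z":1.5,"roll":0,"gripper":0},{"x":0,"y":0,"z":0,"roll":0,"gripper":0},{"x":0,"y":0,"z":0,"roll":0,"gripper":0}]';python3 go.py 424.5 -185 65 82.7
python3 -m inch '[{"x":0,"y":0,"z":-5,"roll":0,"gripper":0},{"x":1,"y":0,"z":-7,"roll":0,"gripper":0},{"x":2,"y":0,"z":-8,"roll":0,"gripper":0},{"x":2,"y":0,"z":-8,"roll":0,"gripper":0},{"x":0,"y":0,"z":-8,"roll":0,"gripper":0},{"x":0,"y":0,"z":-10,"roll":0,"gripper":0},{"x":15,"y":0,"z":-15,"roll":0,"gripper":0},{"x":25,"y":0,"z":-10,"roll":0,"gripper":0},{"x":20,"y":0,"z":0,"roll":0,"gripper":0},{"x":0,"y":0,"z":0,"roll":0,"gripper":0},{"x":0,"y":0,"z":0,"roll":0,"gripper":0}]';python3 go.py 424.5 -185 65 82.7
python3 look.py 8
```

```text
clock: 13.93
position: [424.6, -191.9, 65.5]
tool_rot: [0.001, 0.75, 0.661, -0.001]
ft_force: [-10.3, -0.8, 23.9]
grip_width: 0.3
t 13.93 p [ 424.6 -191.9   65.5] yawx 82.82 toolshift [ 6.9 -0.9  0.5] w 0.3 F [-10.3  -0.8  23.9] tilt [ 0.001 -0.003 -1.   ]
roll 0.002
clock: 14.85
position: [431.8, -125.6, 133.8]
tool_rot: [-0.0, 0.75, 0.662, -0.0]
ft_force: [-0.2, -0.9, 0.5]
grip_width: 0.0
t 14.85 p [ 431.8 -125.6  133.8] yawx 82.85 toolshift [-59.8   0.2  68.8] w 0.0 F [-0.2 -0.9  0.5] tilt [-0. -0. -1.]
roll 0.0027
```

View pics/wrist8.png

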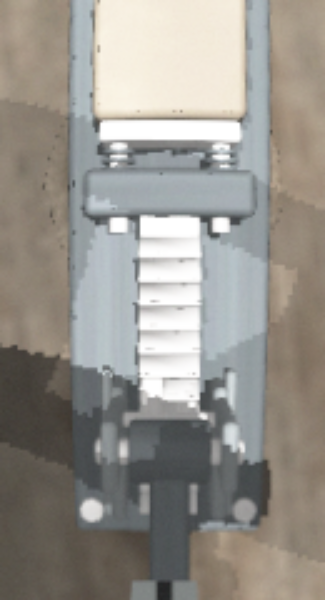

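```bash
python3 - <<'E'
from h import *
ims=[]
for k,r0 in (('5',30),('6',15),('7',35),('8',35)):
    d=pickle.load(open(f'wrist{k}.pkl','rb'));c=d['img'][r0:r0+75,215:300]
    ims.append(cv2.resize(c,None,fx=4.6,fy=4,interpolation=cv2.INTER_CUBIC))
m=np.vstack([np.hstack(ims[:2]),np.hstack(ims[2:])]);print(m.shape)
cv2.imwrite('pics/cmp.png',m[...,::-1])
E
```

```text
(600, 782, 3)
```

View pics/cmp.png

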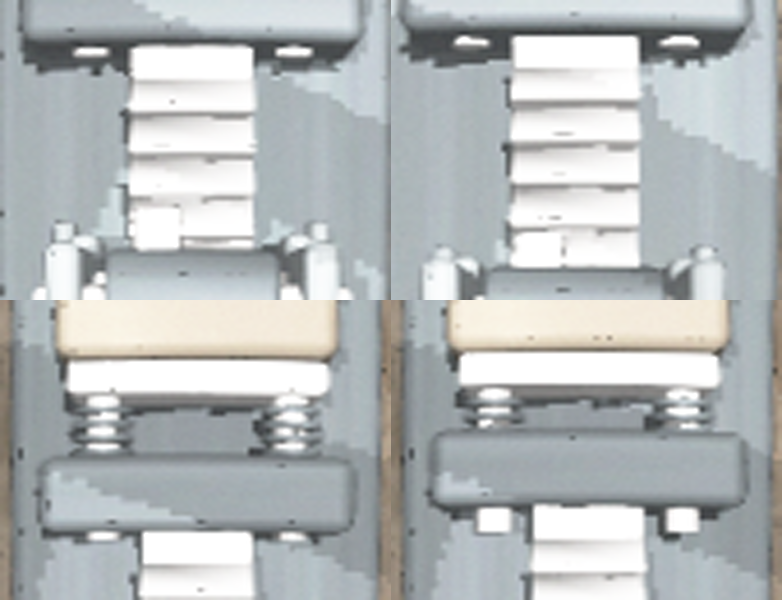

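```bash
python3 -m inch '[{"x":0,"y":0,"z":-30,"roll":0,"gripper":0},{"x":-10,"y":0,"z":-38,"roll":0,"gripper":0},{"x":-25,"y":0,"z":-30,"roll":0,"gripper":0},{"x":-38,"y":0,"z":0,"roll":0,"gripper":0},{"x":-40,"y":0,"z":0,"roll":0,"gripper":0},{"x":-40,"y":0,"z":0,"roll":0,"gripper":0},{"x":-40,"y":0,"z":0,"roll":0,"gripper":0},{"x":-40,"y":0,"z":0,"roll":0,"gripper":0},{"x":-40,"y":0,"z":0,"roll":0,"gripper":0},{"x":-30,"y":0,"z":0,"roll":0,"gripper":0},{"x":-10,"y":0,"z":0,"roll":0,"gripper":0},{"x":0,"y":0,"z":0,"roll":0,"gripper":0}]';python3 go.py 424.5 -185 65 82.7
python3 - <<'E'
from h import *
from bench import vision
d=vision.snapshot('top');pickle.dump(d,open('top9.pkl','wb'));s=vision.snapshot('side');pickle.dump(s,open('side9.pkl','wb'))
cv2.imwrite('pics/top9.png',cv2.resize(d['img'][200:285,150:345],None,fx=4,fy=4,interpolation=cv2.INTER_CUBIC)[...,::-1])
cv2.imwrite('pics/side9.png',cv2.resize(s['img'][150:260,140:290],None,fx=5,fy=5,interpolation=cv2.INTER_CUBIC)[...,::-1])
E
```

```text
clock: 15.9
position: [390.4, -439.7, 230.5]
tool_rot: [-0.001, 0.752, 0.659, -0.0]
ft_force: [0.2, 1.9, -0.1]
grip_width: 0.1
t 15.9 p [ 390.4 -439.7  230.5] yawx 82.48 toolshift [256.8   0.7 165.7] w 0.1 F [ 0.2  1.9 -0.1] tilt [-0.001  0.001 -1.   ]
roll -0.0038
```

View pics/top9.png

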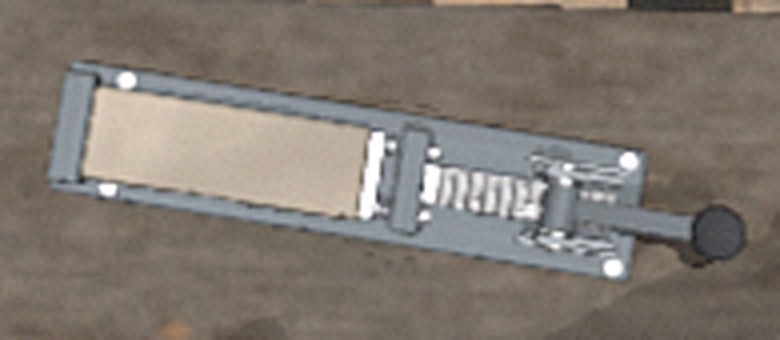

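View pics/side9.png

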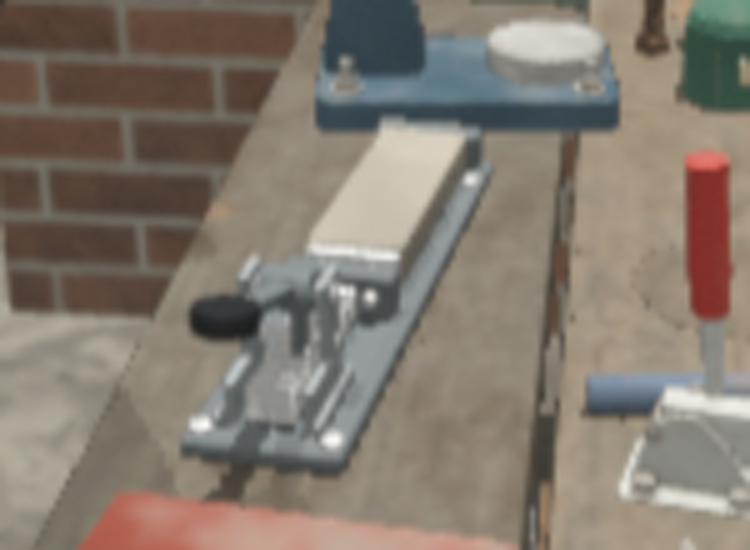

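Top view: the stone sits against the stop (crop ~90,135), the pad is on its other end, and the lever is up. Next I'll measure the pad press by comparing with the first top picture.

```bash
python3 - <<'E'
from h import *
def prof(t,z,ys,xs):
    c,s=np.cos(np.radians(82.7)),np.sin(np.radians(82.7));g=cv2.cvtColor(t['img'],cv2.COLOR_RGB2GRAY).astype(np.float32)
    out=[]
    for y in ys:
        uv=np.array([proj(t,(457.2+c*x-s*y,67.7+s*x+c*y,z)) for x in xs],np.float32)
        out.append(cv2.remap(g,uv[:,:1],uv[:,1:],cv2.INTER_CUBIC)[:,0])
    return np.array(out)
xs=np.arange(-130,100,.5)
a=pickle.load(open('top0.pkl','rb'));b=pickle.load(open('top9.pkl','rb'))
L=[]
for t in(a,b):
    m=prof(t,32,np.arange(-35,35,.5),xs)
    L.append(cv2.resize(m[:,::-1].clip(0,255).astype(np.uint8),None,fx=1.7,fy=2))
cv2.imwrite('pics/rect.png',np.vstack(L))
# shifts: jaw block strip |y|=24..27 for jaw, pad middle for pad
for name,ys in(('jawside',np.r_[np.arange(24.5,27,.5),np.arange(-27,-24.5,.5)]),('mid',np.arange(-8,8,.5))):
    A=prof(a,32,ys,xs).mean(0);B=prof(b,32,ys,xs).mean(0)
    for q,P in(('0',A),('9',B)):
        g=np.diff(P);print(name,q,[(float(xs[i]),int(g[i])) for i in range(1,len(g)-1) if abs(g[i])>5 and abs(g[i])>=abs(g[i-1]) and abs(g[i])>abs(g[i+1])])
E
```

```text
jawside 0 [(-128.0, -9), (-123.5, 6), (56.0, 19), (64.0, -17), (73.0, -17), (77.0, 20), (92.5, -8)]
jawside 9 [(-108.0, -9), (-104.5, 6), (-89.0, 6), (55.5, 12), (63.0, -11), (64.0, -13), (73.5, -15), (77.0, 17), (92.5, -7)]
mid 0 [(-125.0, -30), (-122.5, 8), (-112.0, -10), (-108.5, 9), (-100.0, -12), (-97.5, 31), (-89.5, -27), (-86.5, 7), (72.0, -16), (76.5, 15), (92.0, -6)]
mid 9 [(-128.0, 19), (-123.5, -16), (-120.0, 17), (-116.0, -16), (-113.0, 23), (-105.5, -32), (-102.5, 10), (-92.0, -8), (-89.0, 7), (-84.0, -9), (-81.0, 30), (-74.0, -26), (-71.0, 12), (75.0, -15), (78.5, 9), (92.0, -6)]
```

View pics/rect.png

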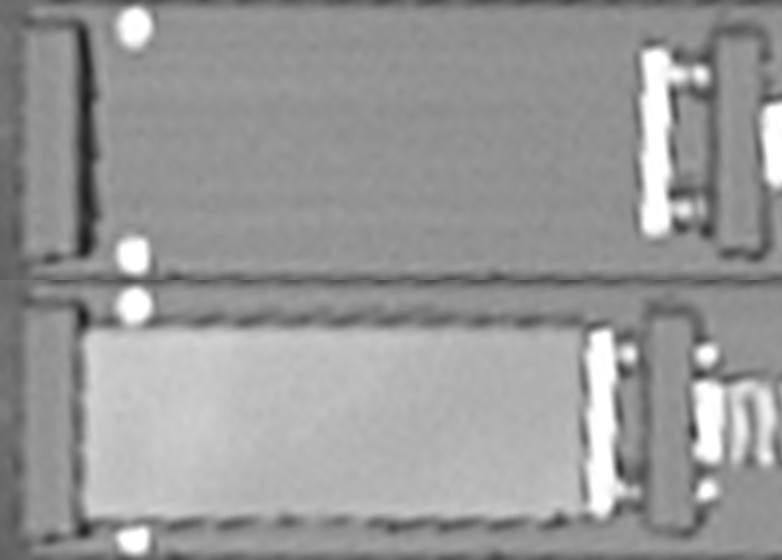

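```bash
python3 -c "
from bench import order;print(order.sign_off())"
```

```text
the job is handed in; nothing more can be done
None
```

I laid the whetstone on the bed, centred, and gave the lever three full strokes. I stopped with the pad pressed in about 4 mm and handed the job in at about 16 s, well inside the 51 s limit.

- **Placing:** The stone lay lengthwise, within about 1 mm of the bed's centre line. There were about 7 mm free at each end before pumping.
- **Pumping:** On each stroke the lever reached its lower stop, at 18 to 26 N on the knob. The jaw was moved by the lever only.
- **Last checks:** In the final top and side pictures the stone is against the stop, the pad is on its other end and the lever is up. The arm was clear and touching nothing.
- **Pad reading:** Comparing the first and last top pictures, the jaw moved about 19.7 mm and the pad about 16 mm, so the pad is pressed in about 3.5 to 4 mm. That is at or just under the low end of your 4 to 7 mm. I stopped there because one more 8 mm stroke would have squeezed it to its end.
- **A reading that disagreed:** Between strokes two and three the wrist camera showed the jaw moving only about 5.5 mm, not 8 mm. I put this down to the 2 mm slip-back, since the total travel in the top pictures fits three caught strokes.

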